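# Twist the storage canister shut over the smaller one

### The arm

A 6-joint arm with a two-finger parallel gripper is mounted at the origin on a cart in front of the work surface, level with it; the furniture and walls round the work are solid. World frame = base frame: x ahead of the robot, y to its left, z up, the work surface at z = 0. Lengths are in m, angles in rad, forces in N, time in s.
With the tool pointing down it reaches from about 0.3 to 0.95 m from the base axis. Payload 3.1 kg.
Tool frame: the origin (TCP) lies midway between the tips of the shut fingers; the grasp point (between the pads) lies 19 mm behind it (robot.pinch_z is the distance from the TCP to the grasp point, in m); y points along the fingers, x is the direction in which the jaws open and shut, and the axes are right-handed (so a half turn about y gives the same grasp; the last joint's range is limited). The gripper opens to 85 mm and grips with 20 to 120 N. Pads are 22 mm wide; open, the fingers measure 114 mm over their backs; the gripper's body (76 mm by 85 mm) begins 54 mm behind the grasp point. The pads swing forward as they close: fully open they stand 13 mm farther back than shut.
Start: joints at [-1.364, 0.308, 1.634, -0, 1.2, -0.07], TCP at [0.171, -0.601, 0.231] pointing down, gripper open.
Joint ranges: [-3.06, 3.06], [-0.79, 1.96], [0.05, 2.63], [-1.19, 4.34], [0.05, 2.64], [-2.94, 2.94]. Speed limits (rad/s): [2.79, 2.79, 3.14, 3.14, 3.14, 3.14].

### API

Orientations are given as [roll, pitch, yaw] about the fixed x, y, z axes, in that order (R = Rz(yaw) Ry(pitch) Rx(roll)).
In Python, from rig import robot gives the robot as it stands. The module is installed in compiled form; this text tells all that it offers.
- The arm moves only by the tool play_rows, never from a script. Its argument "moves" is one flat list of numbers, 7 for each row, row after row: the shift along the tool's x, y, z scaled (see below), then the turn, a rotation vector about the tool's x, y, z scaled (see below), then the gripper's target within -1 to 1 (fully open at 1, half-way at 0, shut at -1). A call has 1 to 12 rows; each row shifts and turns the commanded pose from where the row before left it, along the tool's axes as they then stand; what a row does not reach is not made up. The controller multiplies each number of a shift by 20 mm and each number of a turn by 0.12 rad. A row lasts 1/10 s, in which the tool goes at most 50 mm and 8.59 degrees, less where a joint would pass 70% of its speed; a pose out of reach is approached as far as the arm can. A call with a number of a shift or a turn outside -1 to 1 is refused whole. A call with a gripper value outside its range is refused whole. The fingers move at their own pace and stop on an object; the grip force is fixed at half the most. Time passes only in rows, so rows that do not move let the fingers close. It gives the time, the measured TCP pose, the force and the opening at its end, in the units of the state.
- robot.sense(): the state, without advancing time (a new reading comes with each control period).
- robot.grab_frame(name): name is "scene" or "top" or "wrist"; returns a dict with "frame" (400x640x3 uint8, blue, green, red), "intrinsics" (3x3 intrinsics, pixels), "R" (3x3) and "t" (3): a world point X has camera coordinates R X + t. Camera axes: x right, y down, z forward; pixel columns grow to the right and rows downward; lengths in m; the calibration is good to about 2 mm. A picture is of the moment at which its call begins. There is no depth.
- robot.close_job(): hands the job in, once; it reports no verdict.
The state is a dict: "time": time; "qpos": joint angles; "joint_velocities": joint speeds; "tau": joint torques, N m; "eef_pos": TCP position; "orientation": TCP orientation; "contact_force": force on the tool from outside, world axes, zero at the start; "moment": the same for the moment, N m; "width": finger opening in m.
Only numpy, scipy, OpenCV 4.12 (cv2) and the standard library are available. Lean on these libraries where they do the work, as an engineer would, in place of code of your own. Each camera call takes 0.05 s, during which the arm holds its last target.

### The job

Close the big steel canister around the small canister that stands in its lower half: lower the tall shell over it and turn it clockwise (seen from above) until it has dropped fully home, its rim flush on the lower half all round and standing straight, then let go. Where its lugs drop in is not marked, so turn gently and feel for it, stop at the stop, and do not wrench the grey ring round. Leave the short cover, the tin, the spice jar and the pepper drum where they are.

Things in the scene. Friction and masses are not known exactly. Their poses are not given: they have to be found in the camera images.
- base_rim (a point): Centre of the rim of the lower half: a plain steel cup, 104 mm across, fixed to the worktop by a suction foot 116 mm across. The point is on its axis, z up, 45 mm above the worktop, in the plane on which the shell's rim must finally rest; its yaw says nothing. A grey ring (92 mm across, top 46 mm above this plane) and in it a tube (74 mm across, wall 4 mm, top 54 mm above) rise from it.
- ring_top (a point): Axis of the grey ring at its top, 46 mm above base_rim; its yaw says nothing. Round the ring are three equal entry gaps, 38 degrees wide, 120 degrees apart, open upwards; THEIR ANGLE IS NOT MEASURED. A lug over a gap falls 16 mm onto a ledge; turned 26 to 42 degrees clockwise from there it passes under an overhang and falls 6 mm more, home; a solid stop follows within 15 degrees.
- ring (a joint): How far (rad) the grey ring has been wrenched round in the cup: 0 at the start, positive anticlockwise. It is clamped and slips only above about 1.5 N m, while turning the shell takes well under 0.5 N m. If a lug catches the shell hangs askew; a light press on top of the fin (under 10 N) settles it.
- inner_mid (a point): Centre (half-way up, z along its axis) of the small closed aluminium canister, 56 mm across and 101 mm tall with its knob, standing loose in the tube of the lower half (hole 66 mm across) on a floor 12 mm above the worktop; its top is 68 mm above the lower half's rim plane.
- shell_fin (a point): The tall shell: an upside-down steel cup, 104 mm across, body 76 mm tall, standing open end down; on its flat top a solid upright fin, 76 mm long (x axis), 14 mm thick (y) and 36 mm tall, to lift and turn it by. The point is in the fin, 22 mm above the flat top and 98 mm above the rim; z up. About 0.36 kg; it drops by its own weight if the fingers do not clamp the fin.
- shell_mouth (a point): Centre of the tall shell's open end, in the plane of its rim. Mouth 97 mm across, 5 mm wider than the grey ring; 72 mm deep. Inside, three lugs 120 degrees apart, 17 mm wide, 8 mm thick, 24 mm above the rim, reach in to 40 mm from the axis; one lies towards +x. The rim is 22 mm above base_rim while the lugs ride on the ring's top, 6 mm on the ledge, 0 when home.
- short_cover_fin (a point): A shorter, narrower cover that belongs to another canister: 86 mm across, 45 mm tall plus the same fin; the point is in the fin, 67 mm above its rim. It does not fit. Leave alone.
- tin: Bystander: food tin, 75 mm across, 58 mm tall; origin at its underside.
- spice: Bystander: spice jar with a green lid, 46 mm across, 98 mm tall; origin at its underside.
- drum: Bystander: striped pepper drum, 46 mm across, 98 mm tall; origin at its underside.

How it is judged:
At the end, for the whole second after the job is handed in: The shell's rim rests on the lower half's rim (less than 3 mm gap, axes within 8 mm, tilt under 0.05 rad), at rest, with the small canister upright inside it (within 12 mm of the axis) (z of shell_fin in the frame of base_rim below 0.101 m and horizontal distance between shell_fin and base_rim below 0.008 m and angle between shell_fin's own z axis and vertical below 0.05 rad and horizontal distance between inner_mid and base_rim below 0.012 m and angle between inner_mid's own z axis and vertical below 0.1 rad and linear speed of shell below 0.02 m/s); the robot touches nothing.
It fails at once if the grey ring is wrenched round by more than 0.2 rad (value of joint ring above 0.2 rad or value of joint ring below -0.2 rad).
It fails at once if the short cover, tin, spice jar or pepper drum is moved by more than 40 mm (distance of any of short_cover_fin, tin, spice, drum from where it was at the start of the episode above 0.04 m).
It also fails if it takes over 72 s, if anything falls off the work surface, if the arm or the gripper's body presses on something with over 40 N, if the wrist force passes 120 N, or if a joint passes its speed limit or range.

## Working session

There is one attempt and no reset: what is moved stays moved. The work goes in short steps, Python scripts to look and compute and a tool call to move; the robot and the scene stay as the last step left them, time stands still between calls to the robot, and variables do not carry over. Pictures are saved under pics/ and viewed, and the job is handed in when it is done.

Besides the shell and the picture viewer there is one more tool, called after "Call:" in YAML: its name, and indented under it one key for each argument. play_rows: Moves the arm, as the interface text tells. Shifts and turns lie within -1 to 1; 1 stands for 20 mm of shift or 0.12 rad of turn. Its arguments: {"type":"object","properties":{"moves":{"type":"array","items":{"type":"number","minimum":-1,"maximum":1}}},"required":["moves"]}

```bash
mkdir -p pics; python3 - <<'E'
from rig import robot
import cv2
s=robot.sense();print(s, robot.pinch_z)
for n in("scene","top","wrist"):
    f=robot.grab_frame(n);cv2.imwrite(f"pics/{n}0.png",f["frame"]);print(n,f["intrinsics"].tolist(),f["R"].tolist(),f["t"].tolist())
E
```

```text
{'time': 0.0, 'qpos': array([-1.36371940e+00,  3.08969164e-01,  1.63523785e+00, -1.72327716e-05,
        1.19968590e+00, -6.97017919e-02]), 'joint_velocities': array([-0.00034387, -0.000335  ,  0.00073757, -0.00017378,  0.00056968,
        0.00094155]), 'tau': array([ 2.05211036e-03, -4.15252090e+01, -2.76664710e+01,  9.24580809e-05,
        1.02084744e-02,  7.12894618e-06]), 'eef_pos': array([ 0.17058077, -0.60039641,  0.23004496]), 'orientation': array([-1.57065213,  0.00229579, -1.29401118]), 'contact_force': array([0.2241662 , 0.73154388, 0.16940369]), 'moment': array([ 0.0039861 , -0.01125208, -0.01177985]), 'width': 0.08571683674154604} 0.0187
scene [[377.67613228717386, 0.0, 321.49338414469656], [0.0, 377.67613228717386, 203.7454341190514], [0.0, 0.0, 1.0]] [[-0.5226984688480263, -0.8525173160971907, 0.0007324058789578672], [-0.6441607415980538, 0.3943871013878717, -0.6553745137268598], [0.5584292700492823, -0.34303504196118983, -0.7553037205912003]] [0.2910064088246738, 0.4067180821301985, 0.6242780433815276]
top [[486.4740762196739, 0.0, 324.39931856044535], [0.0, 486.4740762196739, 202.32793352268544], [0.0, 0.0, 1.0]] [[-0.02904552572076884, -0.9989787039251159, -0.034610786464619105], [-0.9863013121870133, 0.03426726490640748, -0.16135512428804308], [0.1623763499213475, 0.02945001969319215, -0.9862893172524433]] [0.014093450812001137, 0.5570654748025833, 1.0273631476464058]
wrist [[330.97016657630473, 0.0, 319.0811868986968], [0.0, 330.97016657630473, 194.48201837794298], [0.0, 0.0, 1.0]] [[0.273220999592209, -0.9619498999323981, -0.001635665578553787], [-0.9172308855182433, -0.26103120001448754, 0.3009156281591531], [-0.2898927181445841, -0.08071618573153262, -0.9536493639318904]] [-0.6243181220002219, -0.03939428164457723, 0.3798453503531031]
```

View pics/scene0.png

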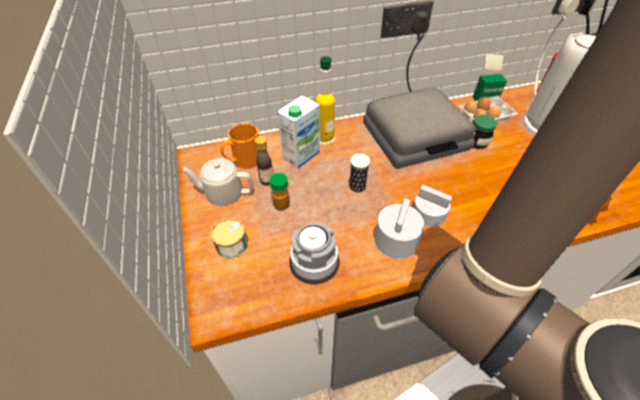

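View pics/top0.png

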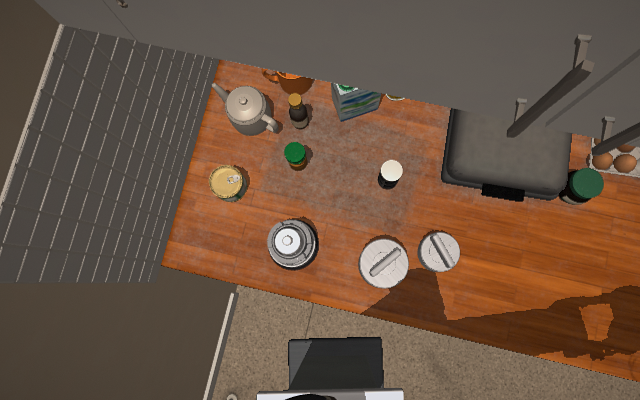

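View pics/wrist0.png

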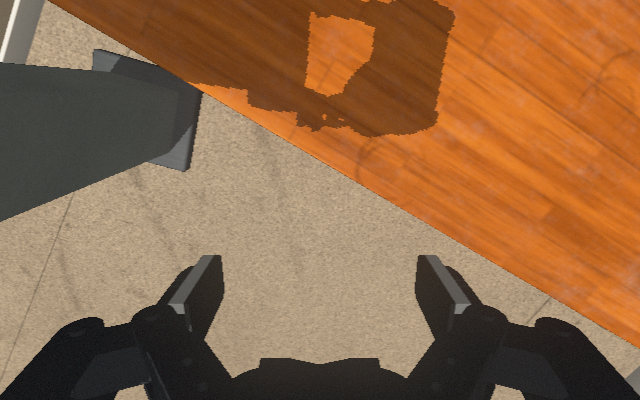

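Base with small canister at about (292,243) in the top view, the tall shell at (384,262), and the short cover at (440,251). I'll zoom in next.

```bash
python3 - <<'E'
import cv2
f=cv2.imread("pics/top0.png")
c=f[210:295,255:470];cv2.imwrite("pics/topz.png",cv2.resize(c,None,fx=3.7,fy=3.7,interpolation=cv2.INTER_CUBIC))
f=cv2.imread("pics/scene0.png")
c=f[170:290,280:460];cv2.imwrite("pics/scz.png",cv2.resize(c,None,fx=4.4,fy=4.4,interpolation=cv2.INTER_CUBIC))
E
```

```text
(no output)
```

View pics/topz.png

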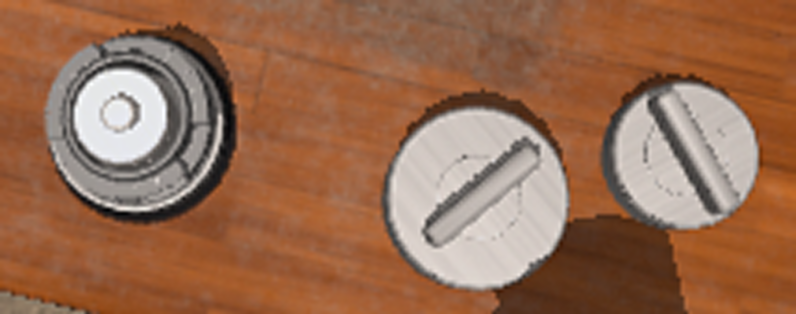

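View pics/scz.png

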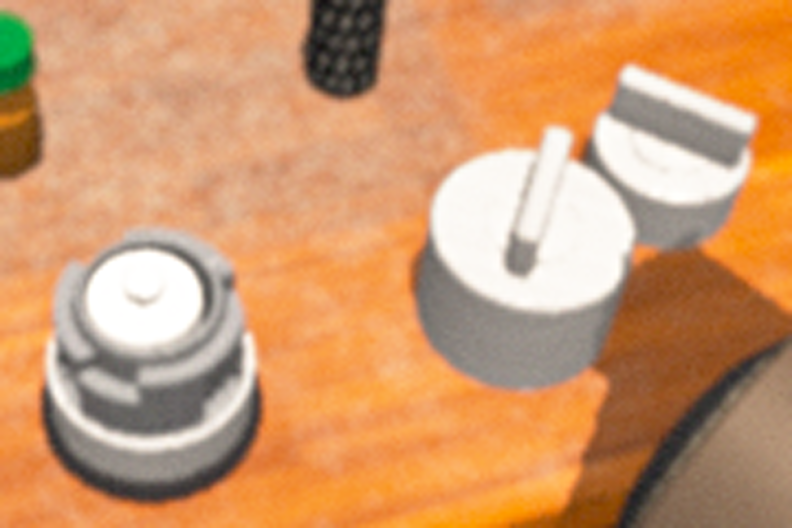

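```bash
cat > h.py <<'E'
import numpy as np,cv2
from rig import robot
def proj(f,X):
    X=np.atleast_2d(X);c=X@np.array(f["R"]).T+f["t"];p=c@np.array(f["intrinsics"]).T;return p[:,:2]/p[:,2:]
def back(f,uv,z):
    R=np.array(f["R"]);C=-R.T@f["t"];d=R.T@np.linalg.inv(f["intrinsics"])@[uv[0],uv[1],1];return C+d*(z-C[2])/d[2]
def circ(c,z,r,n=72):
    a=np.linspace(0,2*np.pi,n);return np.c_[c[0]+r*np.cos(a),c[1]+r*np.sin(a),0*a+z]
def fin(c,z,yaw):
    u=np.array([np.cos(yaw),np.sin(yaw)]);v=np.array([-u[1],u[0]])
    P=[np.r_[c+a*.038*u+b*.007*v,z] for a,b in((1,1),(1,-1),(-1,-1),(-1,1),(1,1))];return np.array(P)
def over(f,curves,box,k,name):
    x0,y0,x1,y1=box
    im=cv2.resize(f["frame"][y0:y1,x0:x1],None,fx=k,fy=k,interpolation=cv2.INTER_CUBIC)
    for P,col in curves:
        q=((proj(f,P)-[x0,y0]+.5)*k-.5);cv2.polylines(im,[np.round(q*8).astype(np.int32)],False,col,1,cv2.LINE_AA,3)
    cv2.imwrite("pics/"+name,im)
E
python3 - <<'E'
from h import *
f=robot.grab_frame("top");w=robot.grab_frame("wrist");g=robot.grab_frame("scene")
for q in(f,w,g):print("cam",-np.array(q["R"]).T@q["t"])
Z=lambda x,y:(255+x/3.7,210+y/3.7)
print("shell",back(f,Z(479,197),.076))
a=back(f,Z(430,238),.112);b=back(f,Z(535,148),.112);print(a,b,(a+b)/2,np.arctan2(*(b-a)[1::-1]),np.linalg.norm(a-b))
print("inner",back(f,Z(120,115),.113-.012), back(f,Z(122,113),.113))
print("ring",back(f,Z(133,112),.091))
print("short",back(f,Z(685,153),.045))
E
```

```text
cam [ 0.38302428 -0.03526592  1.10365045]
cam [ 0.24458789 -0.58033062  0.37339982]
cam [0.06548529 0.30183288 0.73785906]
shell [ 0.41890143 -0.12635557  0.076     ]
[ 0.39634291 -0.09555498  0.112     ] [ 0.44329794 -0.15496477  0.112     ] [ 0.41982043 -0.12525987  0.112     ] -0.901962053384889 0.07572514360050488
inner [0.46956751 0.07349142 0.101     ] [0.46960136 0.07106348 0.113     ]
ring [0.47188967 0.06718816 0.091     ]
short [ 0.44175344 -0.24972387  0.045     ]
```

```bash
python3 - <<'E'
from h import *
f=robot.grab_frame("top");g=robot.grab_frame("scene")
s=np.array([.419,-.126]);b=np.array([.471,.069]);yaw=-.90
G=(0,255,0);Rr=(0,0,255);B=(255,0,0)
C=[(circ(s,.076,.052),G),(circ(s,0.,.052),Rr),(fin(s,.112,yaw),Rr),(circ(b,.091,.046),G),(circ(b,.099,.037),Rr),(circ(b,.045,.052),B),(circ(b,0.00,.058),G)]
over(f,C,(255,210,415,300),5,"ov1.png");over(g,C,(280,170,440,290),5,"ov2.png")
E
```

```text
(no output)
```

View pics/ov1.png

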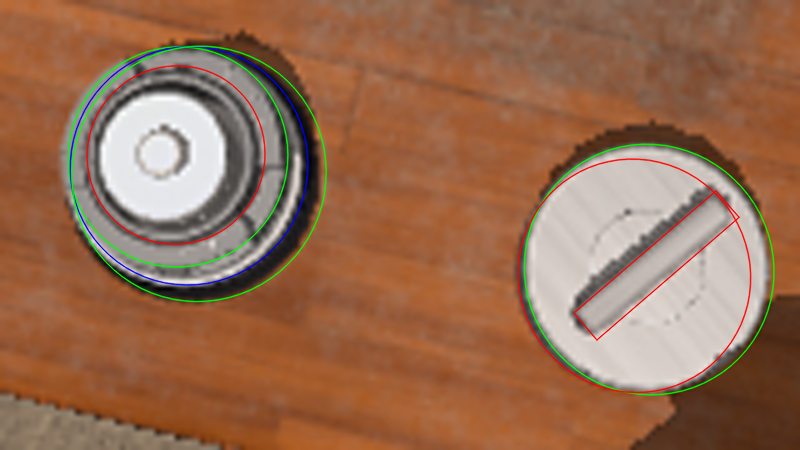

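View pics/ov2.png

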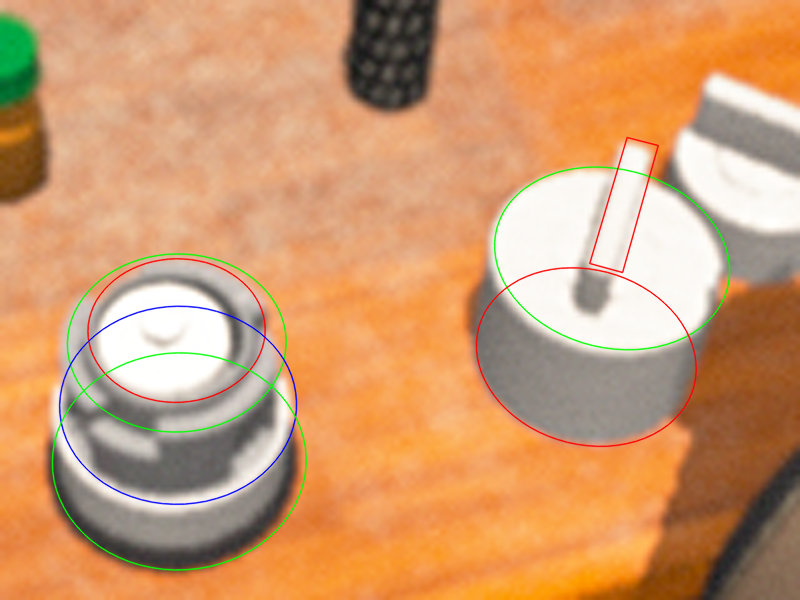

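Call:
play_rows:
  moves: [-1,0,0.95,0,0,0,1,-1,0,0.95,0,0,0,1,-1,0,0.95,0,0,0,1,-1,0,0.95,0,0,0,1,-1,0,0.95,0,0,0,1,-1,0,0.95,0,0,0,1,-1,0,0.95,0,0,0,1,-1,0,0.95,0,0,0,1,-1,0,0.95,0,0,0,1,-1,0,0.95,0,0,0,1,-1,0,0.95,0,0,0,1,-1,0,0.95,0,0,0,1]

```text
time: 1.6
eef_pos: [0.325, -0.3071, 0.2315]
orientation: [-1.57, -0.001, -1.294]
contact_force: [0.8, -0.6, -0.8]
width: 0.0852
```

Call:
play_rows:
  moves: [-1,0,0.95,0,0,0,1,-1,0,0.95,0,0,0,1,-1,0,0.95,0,0,0,1,-1,0,0.95,0,0,0,1,-1,0,0.95,0,0,0,1,-1,0,0.95,0,0,0,1,-1,0,0.95,0,0,0,1,-1,0,0.95,0,0,0,1,-1,0,0.95,0,0,0,1,-1,0,0.95,0,0,0,1,-1,0,0.95,0,0,0,1,-1,0,0.95,0,0,0,1]

```text
time: 2.8
eef_pos: [0.4787, -0.0138, 0.2315]
orientation: [-1.57, -0.0, -1.294]
contact_force: [1.3, -0.2, 0.4]
width: 0.0853
```

Call:
play_rows:
  moves: [-1,0.5,0.9,0,-0.5,0,1,0,0,0,0,-1,0,1,0,0,0,0,-1,0,1,0,0,0,0,-1,0,1,0,0,0,0,-1,0,1,0,0,0,0,-1,0,1,0,0,0,0,-1,0,1,0,0,0,0,-1,0,1,0,0,0,0,-1,0,1,0,0,0,0,-1,0,1,0,0,0,0,-1,0,1,0,0,0,0,-1,0,1]

```text
time: 4.0
eef_pos: [0.4901, 0.0093, 0.2214]
orientation: [-1.571, -0.0, 0.091]
contact_force: [0.5, -0.6, -0.3]
width: 0.0855
```

Call:
play_rows:
  moves: [0,0.5,0,0,-1,0,1,0,0.5,0,0,-1,0,1,0,0,0,0,-1,0,1,0,0,0,0,-1,0,1,0,0,0,0,-0.8,0,1,0,0,0,0,0,0,1,0,0,0,0,0,0,1]

```text
time: 4.7
eef_pos: [0.4902, 0.0093, 0.2014]
orientation: [-1.571, -0.0, 0.66]
contact_force: [1.0, 0.9, -0.1]
width: 0.0852
```

```bash
python3 - <<'E'
from h import *
f=robot.grab_frame("wrist");import pickle;pickle.dump(f,open("w1.pkl","wb"))
cv2.imwrite("pics/w1.png",f["frame"])
b=np.array([.471,.072]);print(proj(f,[[*b,.091]]))
C=[(circ(b,.091,.046),(0,255,0)),(circ(b,.099,.037),(0,0,255)),(circ(b,.045,.052),(255,0,0))]
u,v=proj(f,[[*b,.091]])[0].astype(int)
over(f,C,(u-90,max(0,v-90),u+90,v+90),4,"w1o.png")
E
```

```text
[[351.05661081 111.61783509]]
```

View pics/w1.png

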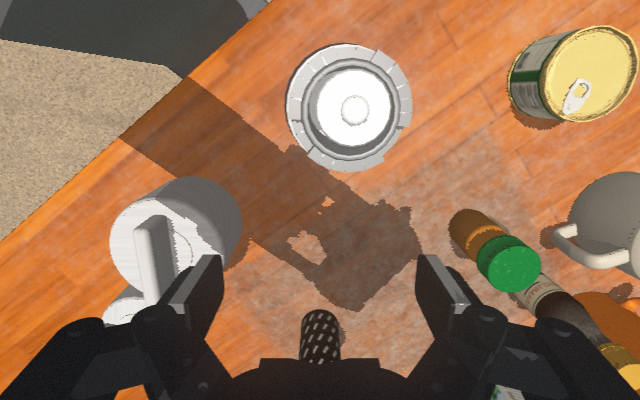

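View pics/w1o.png

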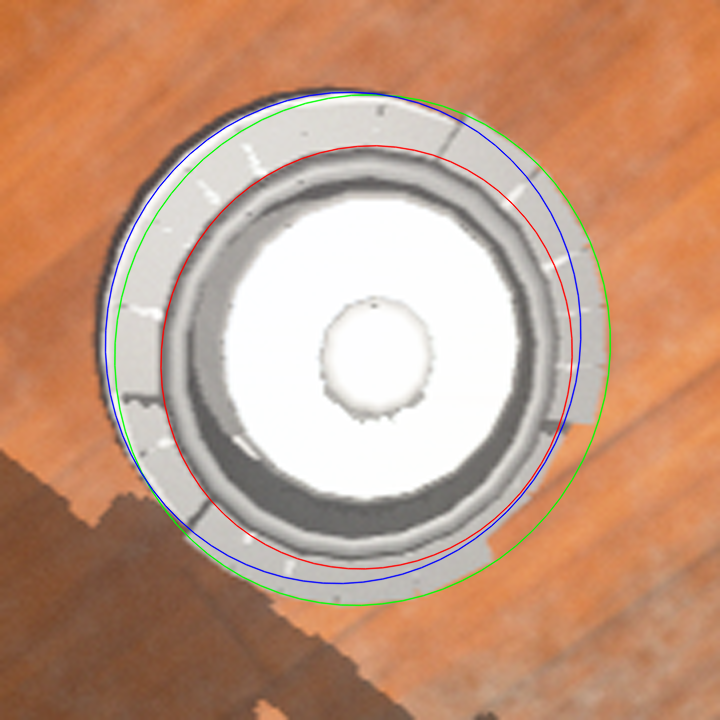

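```bash
python3 - <<'E'
from h import *
import pickle
f=pickle.load(open("w1.pkl","rb"))
P=lambda x,y:(351-90+x/4,max(0,111-90)+y/4)
c=back(f,P(361,352),.099);print("tube",c, back(f,P(363,350),.091))
b=np.array([.471,.072,.091])
for e in((595,425),(490,550),(450,135),(525,175),(125,395),(200,515),(380,100)):
    p=back(f,P(*e),.091)-b;print(e,np.degrees(np.arctan2(p[1],p[0])),np.linalg.norm(p))
# shell in wrist
s=np.array([.420,-.124])
C=[(circ(s,.076,.052),(0,255,0)),(circ(s,0,.052),(0,0,255)),(fin(s,.112,-.9),(255,0,0))]
over(f,C,(90,160,260,340),4,"w1s.png")
E
```

```text
tube [0.46904952 0.07342424 0.099     ] [0.46997657 0.07405096 0.091     ]
(595, 425) 23.401188969071427 0.046058834327676566
(490, 550) -15.643393791449782 0.04402002385432671
(450, 135) 107.15827401361588 0.04182586661915041
(525, 175) 86.61751691570585 0.04323017936254783
(125, 395) -134.5067064464137 0.04428422510579503
(200, 515) -98.63386255732357 0.04140453675281765
(380, 100) 125.04260261974179 0.044881003666222
```

View pics/w1s.png

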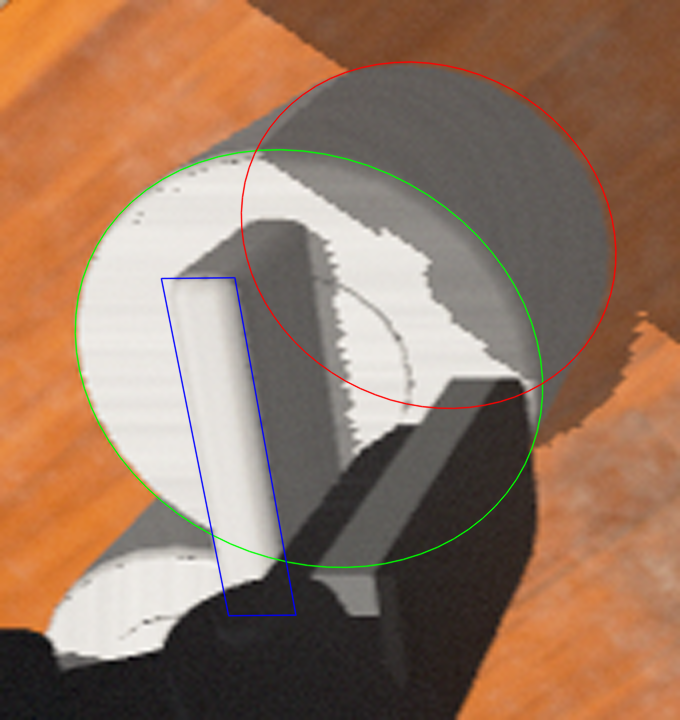

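The wrist view shows an open gap in the ring, centred near world angle +4°, and two more at about 124° and −116°. The base is at (0.470, 0.073). The shell model fits at (0.420, −0.124), fin yaw −0.90. Next I go to the fin.

Call:
play_rows:
  moves: [-0.85,0,-0.4,0,-0.1,0,1,-0.85,0,-0.4,0,0,0,1,-0.85,0,-0.4,0,0,0,1,-0.85,0,-0.4,0,0,0,1,-0.85,0,-0.4,0,0,0,1,-0.85,0,-0.4,0,0,0,1,-0.85,0,-0.4,0,0,0,1,-0.85,0,-0.3,0,0,0,0.6,0,0.8,0,0,0,0,0.3,0,0.8,0,0,0,0,0.3,0,0,0,0,0,0,0.3]

```text
time: 5.85
eef_pos: [0.4204, -0.1234, 0.1675]
orientation: [-1.567, 0.002, 0.672]
contact_force: [-0.9, -0.0, -0.6]
width: 0.0554
```

```bash
python3 - <<'E'
from h import *
s=robot.sense();print(s["eef_pos"],s["orientation"],s["width"])
s=np.array([.420,-.124])
G=(0,255,0);Rr=(0,0,255);B=(255,0,0)
C=[(circ(s,.076,.052),G),(fin(s,.112,-.9),B)]
f=robot.grab_frame("wrist")
over(f,C,(220,90,420,290),3.5,"w2.png")
E
```

```text
[ 0.42043201 -0.12343045  0.16745649] [-1.56684223  0.00223077  0.67238208] 0.05538245194689081
```

View pics/w2.png

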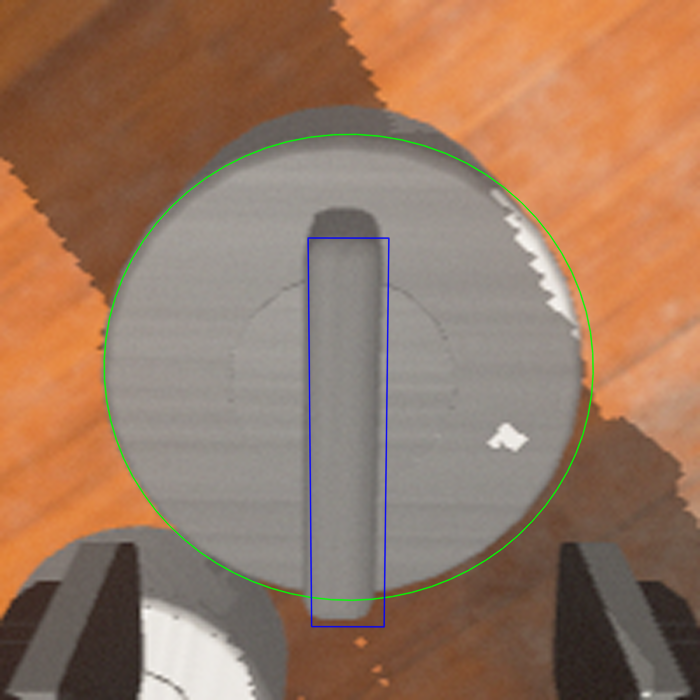

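The fin lines up to within about 1 mm of the prediction. I'll descend and grip.

Call:
play_rows:
  moves: [-0.04,0.8,0.04,0,0,0,0.3,0,0.8,0,0,0,0,0.3,0,0.8,0,0,0,0,0.3,0,0.8,0,0,0,0,0.3,0,0.6,0,0,0,0,0.3,0,0.3,0,0,0,0,0.3,0,0,0,0,0,0,-1,0,0,0,0,0,0,-1,0,0,0,0,0,0,-1,0,0,0,0,0,0,-1,0,0,0,0,0,0,-1,0,0,0,0,0,0,-1]

```text
time: 7.1
eef_pos: [0.4215, -0.1241, 0.0877]
orientation: [-1.572, -0.0, 0.674]
contact_force: [-0.4, -1.6, 1.3]
width: 0.013
```

Call:
play_rows:
  moves: [0,-0.3,0,0,0,0,-1,0,-0.8,0,0,0,0,-1,0,-1,0,0,0,0,-1,0,-1,0,0,0,0,-1,0,-1,0,0,0,0,-1,0,-1,0,0,0,0,-1,0,-1,0,0,0,0,-1,0,-0.9,0,0,0,0,-1,0,0,0,0,0,0,-1]

```text
time: 8.0
eef_pos: [0.4228, -0.1242, 0.2296]
orientation: [-1.575, -0.003, 0.674]
contact_force: [-0.1, -0.3, -3.8]
width: 0.013
```

```bash
python3 - <<'E'
from h import *
s=robot.sense();print(s["eef_pos"],s["orientation"],s["width"],s["contact_force"])
for n in("scene","top"):
    f=robot.grab_frame(n)
    cv2.imwrite(f"pics/{n}2.png",f["frame"])
E
```

```text
[ 0.42279593 -0.12422413  0.22959429] [-1.57515318 -0.00292552  0.67405035] 0.013037768476239062 [-0.0770859  -0.30575911 -3.83381388]
```

View pics/scene2.png

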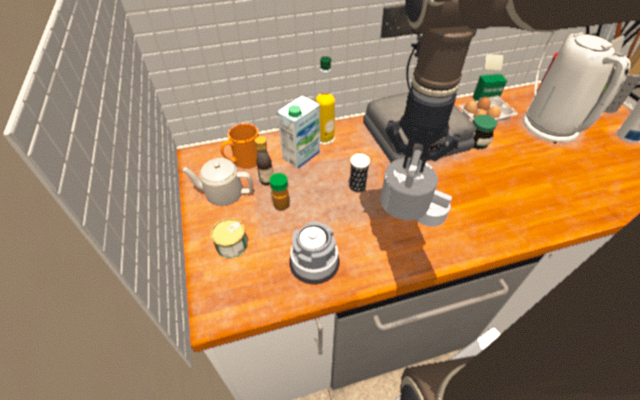

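Call:
play_rows:
  moves: [0.4,0,0.3,0,0,0,-1,0.8,0,0.6,0,0,0,-1,0.8,0,0.6,0,0,0,-1,0.8,0,0.6,0,0,0,-1,0.8,0,0.6,0,0,0,-1,0.8,0,0.6,0,0,0,-1,0.8,0,0.6,0,0,0,-1,0.8,0,0.6,0,0,0,-1,0.8,0,0.6,0,0,0,-1,0.8,0,0.6,0,0,0,-1,0.4,0,0.4,0,0.6,0,-1,0,0,0,0,0,0,-1]

```text
time: 9.3
eef_pos: [0.469, 0.0732, 0.2256]
orientation: [-1.568, 0.002, 0.604]
contact_force: [-0.9, -0.4, -3.2]
width: 0.0128
```

```bash
cat > chk.py <<'E'
from h import *
import sys
s=robot.sense();print(s["eef_pos"],s["orientation"],s["width"],s["contact_force"],s["moment"])
p=s["eef_pos"];y=s["orientation"][2]
tz=np.array([-np.sin(y),np.cos(y)])
c=p[:2]+.002*tz;zr=p[2]-.0877
b=np.array([.4703,.0727]);print("shell est",c,"rim",zr,"err",c-b)
G=(0,255,0);Rr=(0,0,255);B=(255,0,0);Y=(0,255,255)
C=[(circ(c,zr,.052),G),(circ(c,zr+.076,.052),G),(circ(b,.045,.052),Rr),(circ(b,.001,.058),Y)]
t=sys.argv[1]
f=robot.grab_frame("top");g=robot.grab_frame("scene")
u,v=proj(f,[[*b,.1]])[0].astype(int);over(f,C,(u-60,v-60,u+60,v+60),5,f"t{t}.png")
u,v=proj(g,[[*b,.1]])[0].astype(int);over(g,C,(u-60,v-60,u+60,v+60),5,f"s{t}.png")
a=cv2.imread(f"pics/t{t}.png");d=cv2.imread(f"pics/s{t}.png");cv2.imwrite(f"pics/c{t}.png",cv2.resize(np.hstack([a,d]),(800,400),interpolation=cv2.INTER_AREA))
E
python3 chk.py 3
```

```text
[0.46895482 0.07322513 0.22561293] [-1.56827867  0.00224257  0.60431199] 0.012826471676266618 [-0.87493699 -0.44146138 -3.18227068] [-0.02638789 -0.05248385  0.0094543 ]
shell est [0.46781843 0.07487092] rim 0.1379129338756146 err [-0.00248157  0.00217092]
```

View pics/t3.png

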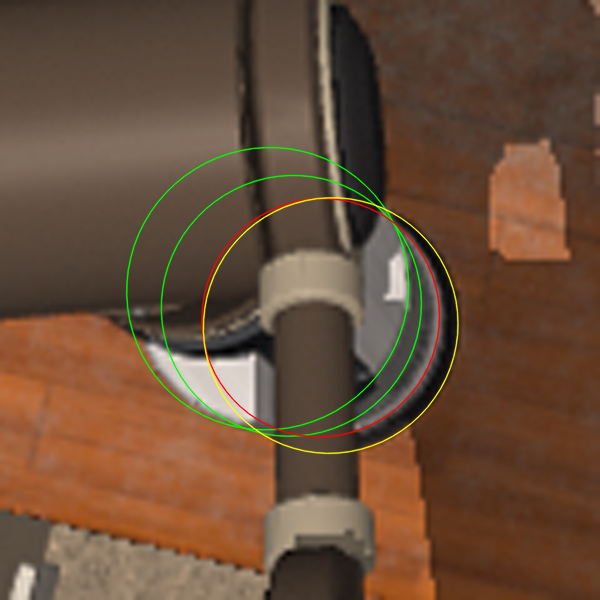

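View pics/s3.png

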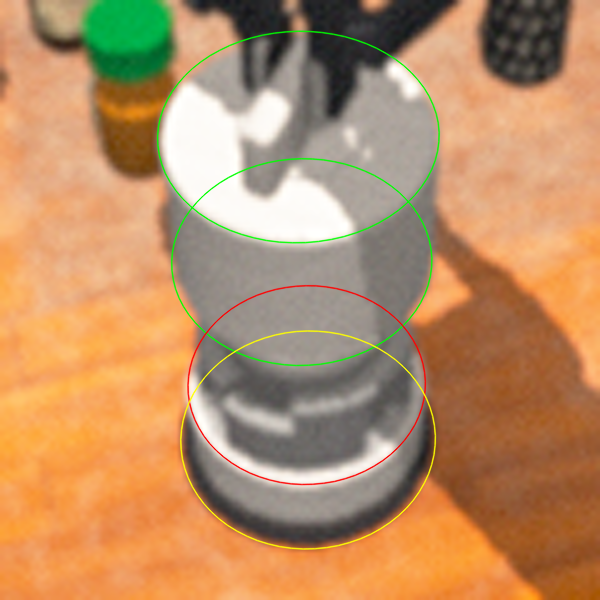

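Call:
play_rows:
  moves: [0.04,0.5,-0.16,0,0,0,-1,0,0.9,0,0,0,0,-1,0,0.5,0,0,0,0,-1,0,0,0,0,0,0,-1,0,0,0,0,0,0,-1]

```text
time: 9.9
eef_pos: [0.4724, 0.0688, 0.1889]
orientation: [-1.57, 0.001, 0.602]
contact_force: [0.6, -0.2, -3.6]
width: 0.013
```

```bash
python3 chk.py 4;  python3 - <<'E'
from h import *
f=robot.grab_frame("wrist");cv2.imwrite("pics/w4.png",f["frame"])
E
```

```text
[0.47236638 0.06877747 0.18891693] [-1.57039602e+00  7.54046421e-04  6.01529320e-01] 0.012989299497005434 [ 0.56394052 -0.1521363  -3.61972986] [-0.00539739 -0.00766326 -0.00619265]
shell est [0.47123457 0.07042641] rim 0.10121692721843653 err [ 0.00093457 -0.00227359]
```

View pics/s4.png

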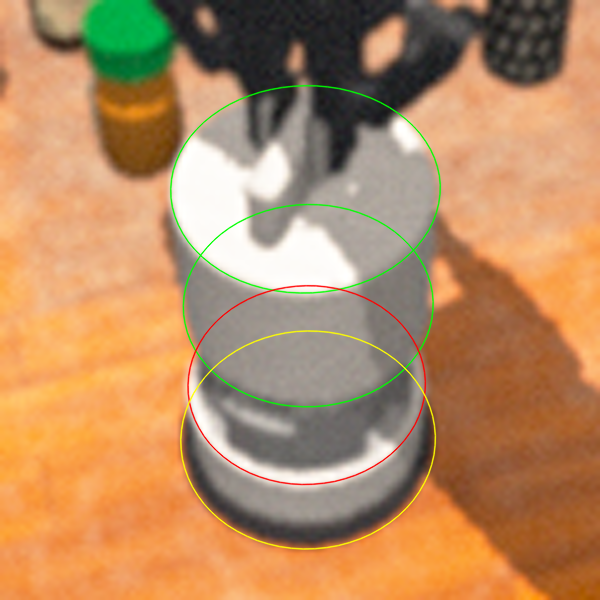

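View pics/w4.png

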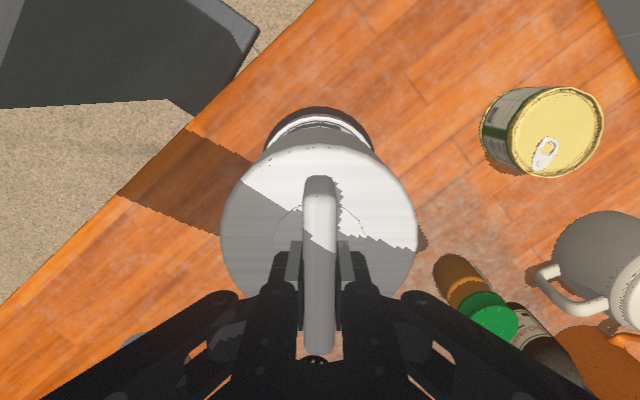

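```bash
python3 - <<'E'
from h import *
for i in range(3):
    f=robot.grab_frame("wrist");s=robot.sense();print(s["eef_pos"],s["orientation"])
b=np.array([.4703,.0727]);c=np.array([.4712,.0715]);zr=.1012
G=(0,255,0);Rr=(0,0,255);B=(255,0,0);Y=(0,255,255)
C=[(circ(c,zr,.052),G),(circ(c,zr+.076,.052),G),(circ(b,.045,.052),Rr),(circ(b,.001,.058),Y),(fin(c,zr+.112,-.9-.07),B)]
over(f,C,(210,90,430,310),3.6,"w4o.png")
E
```

```text
[0.4732729  0.06913755 0.19011806] [-1.57172132e+00 -1.49856867e-03  6.01924820e-01]
[0.47319758 0.06918336 0.19008349] [-1.57165881e+00 -1.44594321e-03  6.02039431e-01]
[0.47305235 0.06919227 0.18995643] [-1.57152309e+00 -1.17562059e-03  6.02049599e-01]
```

View pics/w4o.png

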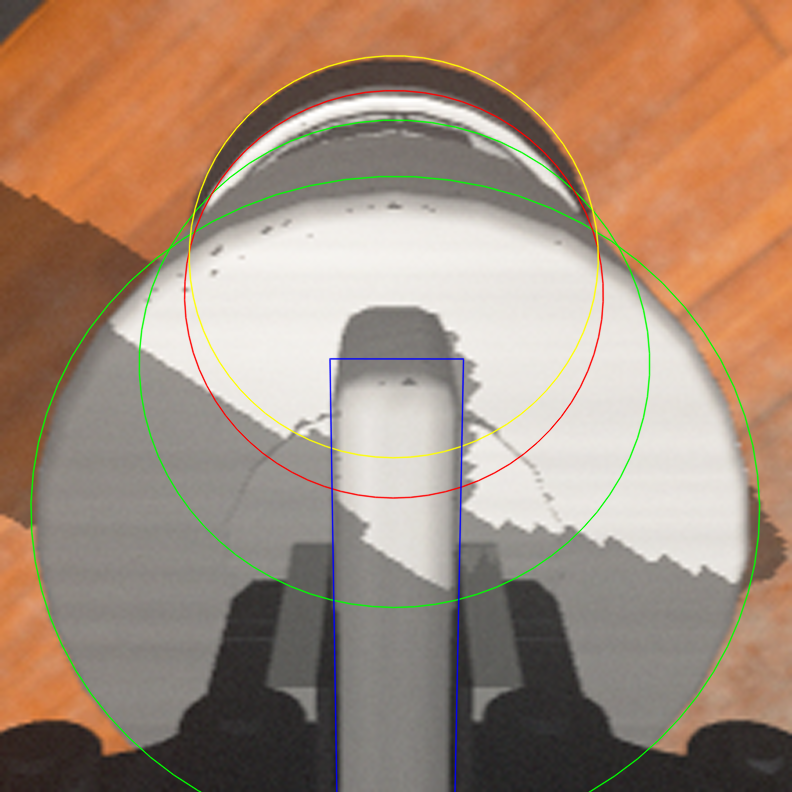

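Call:
play_rows:
  moves: [0.02,0.2,0.09,0,0,0,-1,0,0.3,0,0,0,0,-1,0,0.3,0,0,0,0,-1,0,0.1,0,0,0,0,-1,0,0,0,0,0,0,-1]

```text
time: 10.7
eef_pos: [0.4712, 0.0709, 0.1704]
orientation: [-1.57, 0.001, 0.602]
contact_force: [-0.0, 0.3, -3.3]
width: 0.013
```

```bash
python3 chk.py 5
```

```text
[0.47120594 0.07085573 0.17042591] [-1.56988527e+00  1.48187735e-03  6.01996027e-01] 0.013015365656649885 [-0.03684075  0.31814396 -3.28443812] [-0.0325558   0.03380893  0.02188119]
shell est [0.47007337 0.07250415] rim 0.08272591434227083 err [-0.00022663 -0.00019585]
```

View pics/s5.png

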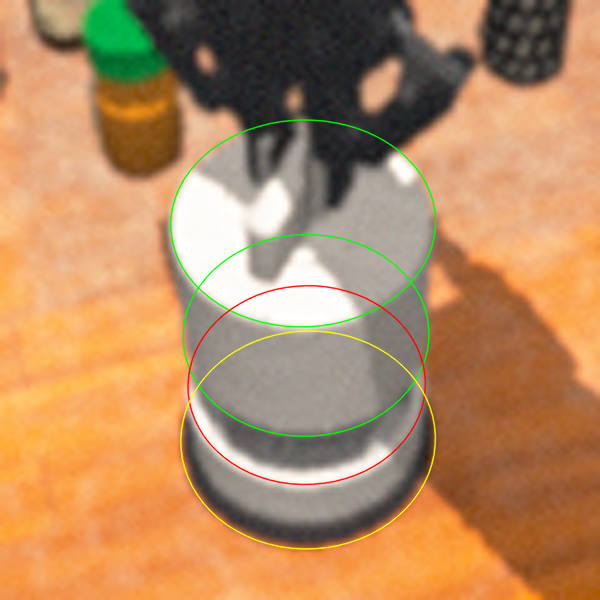

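Call:
play_rows:
  moves: [0,0.15,0,0,0,0,-1,0,0.15,0,0,0,0,-1,0,0.15,0,0,0,0,-1,0,0.1,0,0,0,0,-1,0,0,0,0,0,0,-1]

```text
time: 11.3
eef_pos: [0.4715, 0.0709, 0.1598]
orientation: [-1.57, 0.001, 0.602]
contact_force: [0.7, 0.1, -2.7]
width: 0.0127
```

Call:
play_rows:
  moves: [0,0.1,0,0,0,0,-1,0,0.1,0,0,0,0,-1,0,0,0,0,0,0,-1]

```text
time: 11.6
eef_pos: [0.4716, 0.0709, 0.156]
orientation: [-1.57, 0.001, 0.602]
contact_force: [-0.3, 1.0, -3.7]
width: 0.0127
```

Call:
play_rows:
  moves: [0,0.1,0,0,0,0,-1,0,0,0,0,0,0,-1]

```text
time: 11.8
eef_pos: [0.4721, 0.0709, 0.1547]
orientation: [-1.571, -0.0, 0.602]
contact_force: [-0.3, -0.2, -1.1]
width: 0.0125
```

Call:
play_rows:
  moves: [0,0.1,0,0,0,0,-1,0,0,0,0,0,0,-1]

```text
time: 12.0
eef_pos: [0.4724, 0.0708, 0.1546]
orientation: [-1.571, 0.0, 0.602]
contact_force: [-5.1, -1.7, 10.8]
width: 0.0129
```

Call:
play_rows:
  moves: [0,0.1,0,0,0,0,-1,0,0,0,0,0,0,-1]

```text
time: 12.2
eef_pos: [0.4725, 0.0708, 0.1545]
orientation: [-1.571, 0.0, 0.602]
contact_force: [-9.6, -1.7, 21.4]
width: 0.013
```

Contact comes at TCP z 0.1547, so the rim is at 0.067: the lugs ride on the ring top as expected. I'll ease the press, then turn clockwise with a light preload.

Call:
play_rows:
  moves: [0,-0.18,0,0,0,0,-1,0,0,0,0,0,0,-1]

```text
time: 12.4
eef_pos: [0.4723, 0.0709, 0.1545]
orientation: [-1.572, -0.001, 0.602]
contact_force: [-2.5, -1.3, 6.9]
width: 0.0127
```

Call:
play_rows:
  moves: [0,0,0,0,0.4,0,-1,0,0,0,0,0.4,0,-1,0,0,0,0,0,0,-1]

```text
time: 12.7
eef_pos: [0.4725, 0.0711, 0.1545]
orientation: [-1.571, -0.001, 0.506]
contact_force: [-0.8, -1.0, 5.8]
width: 0.0127
```

```bash
python3 chk.py 6
```

```text
[0.47253874 0.0710708  0.15453607] [-1.57112971e+00 -1.29485656e-03  5.05920419e-01] 0.012689271936355277 [-0.77799407 -0.95042942  5.8145494 ] [ 0.06638771  0.23322245 -0.08559795]
shell est [0.47156952 0.07282026] rim 0.06683606675203396 err [0.00126952 0.00012026]
```

Call:
play_rows:
  moves: [-0.01,0,0,0,0.6,0,-1,-0.01,0,0,0,0.6,0,-1,-0.01,0,0,0,0.6,0,-1,0,0,0,0,0,0,-1]

```text
time: 13.2
eef_pos: [0.4723, 0.0709, 0.1545]
orientation: [-1.571, -0.002, 0.29]
contact_force: [-1.4, 0.4, 6.0]
width: 0.0128
```

```bash
python3 chk.py 7
```

```text
[0.47225349 0.07086515 0.15453391] [-1.57086351 -0.00216792  0.29032587] 0.012766760346002182 [-1.37349722  0.36681502  5.97906285] [ 0.10319366  0.100143   -0.22391075]
shell est [0.47168096 0.07278145] rim 0.06683391083876414 err [1.38095943e-03 8.14470011e-05]
```

Call:
play_rows:
  moves: [-0.01,0,0,0,0.6,0,-1,-0.01,0,0,0,0.6,0,-1,-0.01,0,0,0,0.6,0,-1,0,0,0,0,0,0,-1]

```text
time: 13.7
eef_pos: [0.4717, 0.0705, 0.1545]
orientation: [-1.571, -0.002, 0.075]
contact_force: [-1.8, -0.2, 6.2]
width: 0.0129
```

Call:
play_rows:
  moves: [-0.01,0,0,0,0.6,0,-1,-0.01,0,0,0,0.6,0,-1,-0.01,0,0,0,0.6,0,-1,0,0,0,0,0,0,-1]

```text
time: 14.1
eef_pos: [0.4713, 0.0707, 0.1545]
orientation: [-1.57, -0.003, -0.141]
contact_force: [0.3, 0.3, 4.3]
width: 0.0131
```

Call:
play_rows:
  moves: [-0.01,0,0,0,0.6,0,-1,-0.01,0,0,0,0.6,0,-1,0,0,0,0,0,0,-1]

```text
time: 14.4
eef_pos: [0.4708, 0.0704, 0.1543]
orientation: [-1.57, -0.002, -0.284]
contact_force: [1.7, -1.3, 3.7]
width: 0.0127
```

Call:
play_rows:
  moves: [-0.01,0,0,0,0.5,0,-1,0,0,0,0,0,0,-1]

```text
time: 14.6
eef_pos: [0.4689, 0.0706, 0.1528]
orientation: [-1.571, 0.001, -0.344]
contact_force: [1.2, 0.1, -3.2]
width: 0.0128
```

Call:
play_rows:
  moves: [-0.01,0,0,0,0.5,0,-1,0,0,0,0,0,0,-1]

```text
time: 14.8
eef_pos: [0.4688, 0.0708, 0.1527]
orientation: [-1.571, 0.001, -0.403]
contact_force: [2.0, 0.6, -4.6]
width: 0.0126
```

Call:
play_rows:
  moves: [-0.01,0,0,0,0.4,0,-1,0,0,0,0,0,0,-1]

```text
time: 15.0
eef_pos: [0.4688, 0.0709, 0.153]
orientation: [-1.571, 0.001, -0.451]
contact_force: [1.5, 0.6, -4.6]
width: 0.0128
```

The shell dropped free at yaw about −0.34, as predicted, and it now hangs in the fingers over the gaps. I'll lower it to the ledge, expected at TCP z ≈ 0.139.

Call:
play_rows:
  moves: [0.03,0.2,0,0,0,0,-1,0.03,0.2,0,0,0,0,-1,0,0,0,0,0,0,-1]

```text
time: 15.3
eef_pos: [0.4693, 0.0701, 0.1447]
orientation: [-1.572, 0.002, -0.453]
contact_force: [-0.3, -0.8, -4.1]
width: 0.0129
```

Call:
play_rows:
  moves: [0,0.15,0,0,0,0,-1,0,0,0,0,0,0,-1]

```text
time: 15.5
eef_pos: [0.4694, 0.0701, 0.1422]
orientation: [-1.572, 0.002, -0.454]
contact_force: [0.4, 0.7, -4.1]
width: 0.0126
```

Call:
play_rows:
  moves: [0,0.15,0,0,0,0,-1,0,0,0,0,0,0,-1]

```text
time: 15.7
eef_pos: [0.4697, 0.0702, 0.1394]
orientation: [-1.571, 0.001, -0.454]
contact_force: [-0.8, -0.1, -3.1]
width: 0.0129
```

Call:
play_rows:
  moves: [0,0.1,0,0,0,0,-1,0,0,0,0,0,0,-1]

```text
time: 15.9
eef_pos: [0.4703, 0.0703, 0.1387]
orientation: [-1.571, 0.0, -0.454]
contact_force: [-2.7, 0.1, 2.7]
width: 0.0128
```

Call:
play_rows:
  moves: [0,0.1,0,0,0,0,-1,0,0,0,0,0,0,-1]

```text
time: 16.1
eef_pos: [0.4703, 0.0703, 0.1385]
orientation: [-1.571, 0.001, -0.454]
contact_force: [-8.0, -0.7, 14.8]
width: 0.0127
```

On the ledge: the rim is 6 mm above the plane. I'll ease off and turn clockwise.

Call:
play_rows:
  moves: [0,-0.1,0,0,0.5,0,-1,-0.01,0,0,0,0.5,0,-1,0,0,0,0,0,0,-1]

```text
time: 16.4
eef_pos: [0.4708, 0.0705, 0.1386]
orientation: [-1.57, -0.001, -0.574]
contact_force: [-0.9, -0.2, 0.7]
width: 0.0127
```

Call:
play_rows:
  moves: [-0.01,0,0,0,0.5,0,-1,-0.01,0,0,0,0.5,0,-1,0,0,0,0,0,0,-1]

```text
time: 16.7
eef_pos: [0.4707, 0.0707, 0.1386]
orientation: [-1.569, -0.001, -0.693]
contact_force: [-0.5, -0.3, 1.9]
width: 0.0127
```

```bash
python3 -c "
from h import *
s=robot.sense();print(s['moment'])"
```

```text
[ 0.01103594  0.02235105 -0.13723004]
```

Call:
play_rows:
  moves: [-0.01,0,0,0,0.5,0,-1,-0.01,0,0,0,0.5,0,-1,0,0,0,0,0,0,-1]

```text
time: 17.0
eef_pos: [0.4707, 0.0708, 0.1386]
orientation: [-1.569, -0.002, -0.812]
contact_force: [1.0, 1.2, 2.3]
width: 0.0128
```

Call:
play_rows:
  moves: [-0.01,0,0,0,0.5,0,-1,0,0,0,0,0,0,-1]

```text
time: 17.2
eef_pos: [0.4704, 0.0709, 0.1385]
orientation: [-1.569, -0.002, -0.872]
contact_force: [1.6, -0.6, 1.4]
width: 0.0127
```

Call:
play_rows:
  moves: [-0.01,0,0,0,0.5,0,-1,0,0,0,0,0,0,-1]

```text
time: 17.4
eef_pos: [0.4702, 0.071, 0.1385]
orientation: [-1.569, -0.001, -0.932]
contact_force: [1.1, -1.0, 3.0]
width: 0.0129
```

```bash
python3 -c "
from h import *
s=robot.sense();print(s['moment'])"
```

```text
[-0.25516356 -0.21597331 -0.09061069]
```

Call:
play_rows:
  moves: [-0.01,0,0,0,0.4,0,-1,0,0,0,0,0,0,-1]

```text
time: 17.6
eef_pos: [0.47, 0.0712, 0.1385]
orientation: [-1.569, -0.001, -0.979]
contact_force: [1.3, -0.0, 2.3]
width: 0.0131
```

Call:
play_rows:
  moves: [-0.01,0,0,0,0.4,0,-1,0,0,0,0,0,0,-1]

```text
time: 17.8
eef_pos: [0.4695, 0.0714, 0.1383]
orientation: [-1.57, -0.001, -1.028]
contact_force: [0.7, -0.5, 3.3]
width: 0.013
```

```bash
python3 -c "
from h import *
s=robot.sense();print(s['moment'])"
```

```text
[-0.27219311 -0.2868955  -0.08954881]
```

Call:
play_rows:
  moves: [-0.01,0,0,0,0.4,0,-1,0,0,0,0,0,0,-1]

```text
time: 18.0
eef_pos: [0.4681, 0.0717, 0.137]
orientation: [-1.572, 0.001, -1.076]
contact_force: [1.7, 0.2, -3.3]
width: 0.0132
```

Call:
play_rows:
  moves: [-0.01,0,0,0,0.4,0,-1,0,0,0,0,0,0,-1]

```text
time: 18.2
eef_pos: [0.468, 0.0717, 0.1369]
orientation: [-1.572, 0.0, -1.124]
contact_force: [1.8, -0.8, -3.8]
width: 0.013
```

```bash
python3 -c "
from h import *
s=robot.sense();print(s['moment'])"
```

```text
[-0.15138552 -0.43815334  0.02321529]
```

It dropped again at yaw −1.08, 36° past the first drop position. I'll lower it home, expected at TCP z ≈ 0.1327.

Call:
play_rows:
  moves: [0,0.15,0,0,0,0,-1,0,0,0,0,0,0,-1]

```text
time: 18.4
eef_pos: [0.468, 0.0717, 0.1339]
orientation: [-1.572, 0.0, -1.124]
contact_force: [0.9, -0.5, -4.0]
width: 0.0128
```

Call:
play_rows:
  moves: [0,0.1,0,0,0,0,-1,0,0,0,0,0,0,-1]

```text
time: 18.6
eef_pos: [0.4683, 0.0719, 0.1328]
orientation: [-1.572, 0.001, -1.126]
contact_force: [-0.7, -0.5, -1.1]
width: 0.0131
```

```bash
python3 -c "
from h import *
s=robot.sense();print(s['moment'])"
```

```text
[-0.12604952 -0.03887656  0.02873354]
```

Call:
play_rows:
  moves: [0,0.05,0,0,0,0,-1,0,0,0,0,0,0,-1]

```text
time: 18.8
eef_pos: [0.4683, 0.072, 0.1327]
orientation: [-1.572, 0.001, -1.126]
contact_force: [-2.9, 0.7, 5.3]
width: 0.0128
```

Call:
play_rows:
  moves: [0,0,0,0,0,0,-0.5,0,0,0,0,0,0,-0.5,0,0,0,0,0,0,-0.2,0,0,0,0,0,0,-0.2,0,0,0,0,0,0,-0.2]

```text
time: 19.3
eef_pos: [0.4687, 0.0718, 0.1318]
orientation: [-1.571, 0.0, -1.126]
contact_force: [0.0, -0.3, 0.7]
width: 0.0343
```

Call:
play_rows:
  moves: [0,-0.3,0,0,0,0,0,0,-0.5,0,0,0,0,0,0,-0.8,0,0,0,0,0,0,-0.8,0,0,0,0,0,0,-0.8,0,0,0,0,0,0,-0.8,0,0,0,0,0,0,0,0,0,0,0,0]

```text
time: 20.0
eef_pos: [0.4712, 0.072, 0.2153]
orientation: [-1.564, -0.003, -1.126]
contact_force: [0.1, 0.4, 0.2]
width: 0.0424
```

```bash
python3 - <<'E'
from h import *
f=robot.grab_frame("wrist");g=robot.grab_frame("scene");s=robot.sense();print(s["eef_pos"],s["orientation"],s["contact_force"])
b=np.array([.4703,.0727]);zr=.045
G=(0,255,0);Rr=(0,0,255);B=(255,0,0);Y=(0,255,255)
C=[(circ(b,zr,.052),G),(circ(b,zr+.076,.052),G),(circ(b,.001,.058),Y),(fin(b,zr+.112,-1.126-np.pi/2),B)]
u,v=proj(g,[[*b,.1]])[0].astype(int);over(g,C,(u-60,v-60,u+60,v+60),5,"s9.png")
over(f,C,(200,40,440,280),3,"w9.png")
E
```

```text
[0.46913141 0.07182478 0.21254057] [-1.56927992e+00 -6.07672279e-04 -1.12602155e+00] [-6.42823853e-01 -5.16119186e-04  8.55348717e-02]
```

View pics/s9.png

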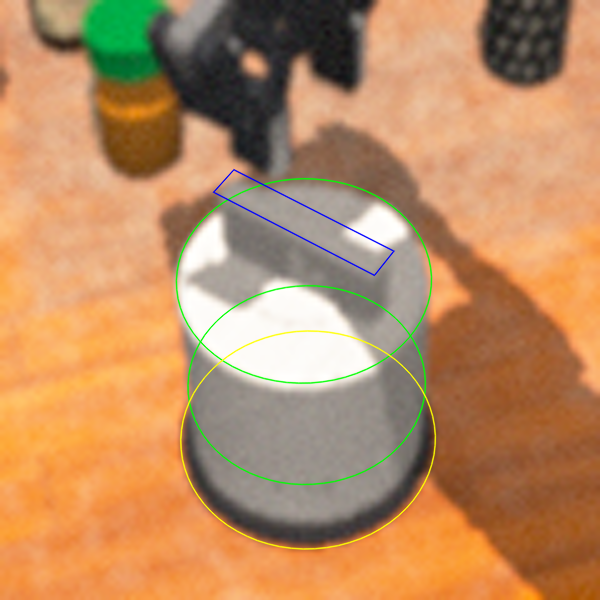

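View pics/w9.png

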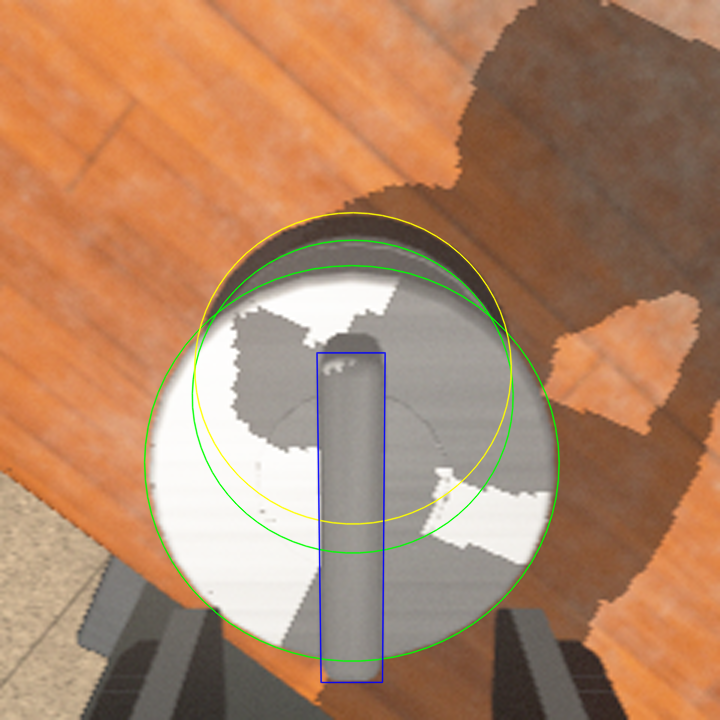

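The rim is flush with no visible gap, the shell stands upright and matches the "home" overlay, and the gripper is clear of it.

Call:
play_rows:
  moves: [0,-0.8,0,0,0,0,0,0,0,0,0,0,0,0,0,0,0,0,0,0,0]

```text
time: 20.4
eef_pos: [0.4685, 0.0718, 0.2272]
orientation: [-1.571, 0.0, -1.126]
contact_force: [-0.4, -0.3, 0.4]
width: 0.0425
```

```bash
python3 -c "
from h import *
f=robot.grab_frame('scene');cv2.imwrite('pics/end.png',f['frame'])
print(robot.close_job())"
```

```text
the job is handed in; nothing more can be done
None
```

View pics/end.png

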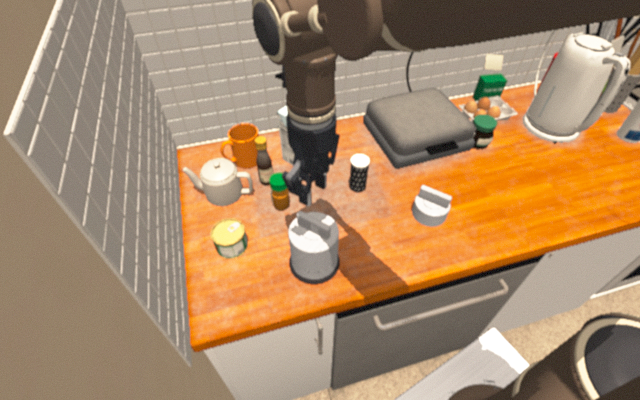

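The canister is closed: the tall shell sits fully home on the lower half, and I let go and handed the job in at about 20.5 s. `close_job` reported no verdict.

- **Fit:** I lowered the shell over the small canister and turned it gently clockwise. It fell off the ring top at yaw −0.34, which matched the gap I had seen in the wrist picture. It came to rest on the ledge and dropped again at yaw −1.08. It then rested at tool height 0.1328 m, against 0.1327 m calculated for fully home.
- **Forces:** The readings I took of the turning moment stayed under about 0.25 N m. The largest upward contact force was about 21 N, when I first felt for the ring top.
- **Last pictures:** The rim is flush with no visible gap, and the shell is upright and within about 1–2 mm of the base axis. The gripper is well clear. The short cover, tin, spice jar and pepper drum are where they were.

I could not measure two things directly: the grey ring's angle, and the small canister now that it is inside the shell. Nothing in the forces suggested trouble with either. I stopped turning once the shell had dropped home, so I did not turn it on to feel the stop. Some position readings wandered by 1–2 mm while moving, and I allowed for that.

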